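# Tip the vial block into its shaker lane and latch it

## Task

Get the blue vial block ready for shaking: it stands on end on the shaker's platform, so push it over, high on the face with the holes and without picking it up, so that it lies with its holes facing up. Then push it along the platform into the cradle until it is fully home and both orange catches have snapped in behind it, pressing gently and never hard, and leave it there; do not disturb the things around.

Things in the scene. Friction and masses are not known exactly. Their poses are not given: they have to be found in the camera images.
- shaker: Low shaker, fixed, 52 mm high; white housing, display and knob on its -x side. Origin: centre of its underside, on the bench; z up. Its flat metal platform is 150 mm wide (x) and 420 mm long (y from -210 to 210 mm), top at z = 52 mm. The lane runs along +y on the line x = 0: free platform up to y = -46 mm, then the aluminium cradle.
- lane_mouth (a point): Point on the platform top at shaker x = 0, y = -30 mm, axes as the shaker's; here the cradle's flared ends stand 119 mm apart inside, narrowing over 45 mm to two straight 12 mm high rails 83 mm apart inside. They end at a 40 mm high white housing (y = 163 mm). The cradle is clamped by hand through slots, up to 16 mm to either side along y of all values given; this is not measured.
- home_rear (a point): Point on the platform top at shaker x = 0, y = 59 mm, axes as the shaker's: where the lower rear edge of the latched block is with the cradle mid-way. The cradle, and so this place, is really up to 16 mm nearer or farther along y, so being home must be felt. The hard stop comes 3 mm after the catches snap. Pushing home takes up to about 14 N.
- block: Blue vial block, 42 x 80 x 90 mm along its x, y, z, 0.45 to 0.61 kg; origin at its centre. x points out of the 80 x 90 mm face with 12 holes (solid to touch). At the start it stands on end on the free platform, hole face looking away from the cradle (about -y). Pushed there near the top it tips to the cradle, past 25 degrees falls by itself and lies 42 mm high, 90 mm along the lane.
- pusher (a joint): Sprung plate at the lane's end, 0 to 0.009 m, grows as the block presses it in along +y; 2.5 N at 0, 7 N at 0.009, where it meets a hard stop. Free face at shaker y = 143 mm with the cradle mid-way. It is in about 6 mm when the catches snap and stays there when latched; let go earlier, it pushes the block back.
- catch_left (a joint): Orange one-way catch on the -x rail, rad. 0 = at rest, leaning 7 mm into the block's path, 14 to 26 mm above the platform; the passing block turns it outward to about 0.23; it snaps back to 0 behind the block's rear side when the block is home. Between the two catch tips 66 mm are free for the pushing fingers.
- catch_right (a joint): The same catch on the +x rail.
- tape_roll: Roll of tan tape, 104 mm wide and 25 mm high, lying on the bench; a bystander. Origin at the centre of its underside.
- petri_3: Clear petri dish, 61 mm wide and 13 mm high, on the bench; a bystander. Origin at the centre of its underside.
- vial_g: Vial with green cap, 20 mm wide and 55 mm high, standing on the bench; a bystander. Origin at the centre of its underside.
- vial_b: Vial with blue cap, 17 mm wide and 50 mm high, standing on the bench; a bystander. Origin at the centre of its underside.

How it is judged (in metres and radians):
On the way, in this order (a step that is already met when the one before it is completed fails the run):
1. the block lies on the platform with its holes up (angle between block's own x axis and vertical below 0.1 rad and z of block in the frame of shaker between 0.068 and 0.078 m), for 0.2 s.
2. the block is home: pusher plate pressed in and both catches in behind it (value of joint pusher above 0.0045 m and value of joint each of catch_left, catch_right below 0.08 rad and y of block in the frame of shaker above 0.08 m), for 0.2 s.
At the end, for the whole second after the job is handed in: The block lies at rest in the cradle with its holes up (within 0.06 rad of level), within 5 mm of the lane's middle, holding the pusher plate pressed in by more than 4.5 mm by itself, with both catches sprung back (within 0.08 rad of rest) behind it (all of step 2 and angle between block's own x axis and vertical below 0.06 rad and y of block in the frame of shaker below 0.126 m and x of block in the frame of shaker between -0.005 and 0.005 m and linear speed of block below 0.01 m/s); the robot touches nothing.
It fails at once if the robot presses on the block with more than 25 N (contact force between any of the fingers, the arm and block above 25 N).
It fails at once if the block is picked up (its centre more than 73 mm above the platform) (z of block in the frame of shaker above 0.125 m).
It fails at once if a bystander is moved by more than 20 mm (distance of any of tape_roll, petri_3, vial_g, vial_b from where it was at the start of the episode above 0.02 m).
It also fails if it takes over 58 s, if anything falls off the work surface, if the arm or the gripper's body presses on something with over 40 N, if the wrist force passes 120 N, or if a joint passes its speed limit or range.

## Robot

A 6-joint arm with a two-finger parallel gripper is mounted at the origin on a cart in front of the work surface, level with it; the furniture and walls round the work are solid. World frame = base frame: x ahead of the robot, y to its left, z up, the work surface at z = 0. Lengths are in m, angles in degrees, forces in N, time in s.
With the tool pointing down it reaches from about 0.375 to 0.9 m from the base axis. Payload 3.1 kg.
Tool frame: the origin (TCP) lies between the finger pads; the fingertips stand 11 mm ahead of it and the grasp point (between the pads) lies 8 mm behind it; z points along the fingers, y is the line along which they close (so a half turn about z gives the same grasp; the last joint's range is limited). The gripper opens to 87 mm and grips with 3 to 60 N. Pads are 19 mm wide; open, the fingers measure 117 mm over their backs; the gripper's body (75 mm by 190 mm) begins 51 mm behind the grasp point.
Start: joints at [56.465, 30.224, 82.088, -0, 67.689, -10.227], TCP at [0.247, 0.574, 0.213] pointing down, gripper open.
Joint ranges: [-176.69, 176.69], [-43.24, 126.21], [12.49, 139.97], [-82, 262], [0, 151.66], [-163.58, 163.58]. Speed limits (degrees/s): [159.86, 159.86, 180, 180, 180, 180].

## Interface

Orientations are given as a 3x3 rotation matrix whose columns are the frame's x, y, z axes.
In Python, from rig import bot, viewer, workorder, nets gives the robot as it stands. The module is installed in compiled form; this text tells all that it offers.
- The arm moves only by the tool move_arm, never from a script. Its argument "increments" is a list of rows, each a list of 7 numbers: the shift along the tool's x, y, z normalised to -1 to 1, where 1 is 0.3 m, then the turn, a rotation vector about the tool's x, y, z normalised to -1 to 1, where 1 is pi rad, then the opening, from 0 (shut) to 1 (fully open). In form: [[tx, ty, tz, wx, wy, wz, grip], ...]. A call has 1 to 10 rows; each row is the pose to reach, as a shift and turn from the pose commanded when the call began, along the tool's axes at that moment, turning the shorter way round; what a row does not reach only later rows make up. A row lasts 1/12 s, in which the tool goes at most 41.7 mm and 7.16 degrees, less where a joint would pass 70% of its speed; a pose out of reach is approached as far as the arm can. A call with a number of a shift or a turn outside -1 to 1 is refused whole. A call with a gripper value outside its range is refused whole. The fingers move at their own pace and stop on an object; the grip force is fixed at half the most. Time passes only in rows, so rows that repeat a pose let the fingers close. It gives the time, the measured TCP pose, the force, the opening and the grip force at its end, in the units of the state.
- bot.read_state(): the state, without advancing time (a new reading comes with each control period).
- viewer.capture(name): name is "scene" or "top" or "wrist"; returns a dict with "image" (420x560x3 uint8, blue, green, red), "K" (3x3 intrinsics, pixels), "dist" ([k1, k2, p1, p2, k3] as OpenCV has them; the pictures are not rectified), "eye" and "orientation" of the camera in the world. Camera axes: x right, y up, looking along -z (the intrinsics and any distortion apply to the point x, -y, -z); pixel columns grow to the right and rows downward; lengths in m; the calibration is good to about 2 mm. A picture is of the moment at which its call begins. There is no depth.
- workorder.hand_in(): hands the job in; it is judged then, once.
Trained networks look in the newest picture that a camera, given by its name, has taken for a name from the list of things; names that differ only in an ending like _2 or _b are one class to them, and where a whole thing is asked for, a point or a joint stands for the part that bears it (a point fixed in the world has none). Each returns a list of dicts, best first, with "conf" (0 to 1); they miss things now and then, are a little off and sometimes report something else, mostly with a low value. They report only what shows in the picture. A call takes as long as a camera call.
- nets.find_in(camera, thing): "location" ([column, row] in pixels, amid what is visible of it).
The state is a dict: "time_s": time; "joint_positions": joint angles; "qvel": joint speeds; "tau": joint torques, N m; "position": TCP position; "tcp_rot": TCP orientation; "force": force on the tool from outside, world axes, zero at the start; "moment": the same for the moment, N m; "opening": opening from 0.0 (shut) to 1.0 (fully open); "grasp_force": force on a finger pad.
Only numpy, scipy, OpenCV 4.12 (cv2) and the standard library are available. Lean on these libraries where they do the work, as an engineer would, in place of code of your own. Each camera call takes 0.05 s, during which the arm holds its last target. There are 200 camera calls.

## Working session

There is one attempt and no reset: what is moved stays moved. The work goes in short steps, Python scripts to look and compute and a tool call to move; the robot and the scene stay as the last step left them, time stands still between calls to the robot, and variables do not carry over. Pictures are saved under pics/ and viewed, at most 10 in all, crops included, and the job is handed in when it is done.

Besides the shell and the picture viewer there is one more tool, called after "Request:" as a command line: name --pt "numbers of a row" for each row, then --argument value for the rest. move_arm: Moves the arm, as the interface text tells. Its arguments: {"type":"object","properties":{"increments":{"type":"array"}},"required":["increments"]}

```bash
mkdir -p pics; cat > h.py <<'E'
import numpy as np, cv2, json
from rig import bot, viewer, workorder, nets
def cap(n,save=None):
    c=viewer.capture(n)
    if save: cv2.imwrite('pics/'+save,c['image'])
    return c
def ray(c,px):
    u=cv2.undistortPoints(np.array([[px]],float),np.array(c['K']),np.array(c['dist']))[0,0]
    R=np.array(c['orientation']); d=R@np.array([u[0],-u[1],-1.]); return np.array(c['eye']),d
def onz(c,px,z):
    e,d=ray(c,px); return e+d*(z-e[2])/d[2]
def proj(c,P):
    R=np.array(c['orientation']); q=(np.atleast_2d(P)-np.array(c['eye']))@R; q=q*[1,-1,-1]
    return cv2.projectPoints(q,np.zeros(3),np.zeros(3),np.array(c['K']),np.array(c['dist']))[0][:,0]
E
python3 - <<'E'
from h import *
s=bot.read_state(); print(s['position'],s['tcp_rot'],s['force'],s['opening'],s['time_s'])
for n in ['scene','top','wrist']:
    c=cap(n,n+'0.png'); print(n,np.round(c['eye'],3),np.round(c['orientation'],3).tolist())
    for t in ['shaker','block','pusher','catch_left','catch_right','tape_roll','petri_3','vial_g']:
        print(t,[(np.round(d['location']).tolist(),round(d['conf'],2)) for d in nets.find_in(n,t)[:3]])
im=np.hstack([cv2.imread('pics/scene0.png'),cv2.imread('pics/top0.png')])
E
```

```text
[0.24687088 0.57336338 0.2123661 ] [[-9.18390906e-01  3.95672651e-01 -1.13887317e-03]
 [ 3.95674158e-01  9.18389149e-01 -1.82534159e-03]
 [ 3.23691013e-04 -2.12699980e-03 -9.99997686e-01]] [ 0.25630433 -0.16013535  0.25410088] 1.0000800531415854 0.0
scene [-0.138 -0.813  0.445] [[0.639, 0.307, -0.705], [-0.769, 0.242, -0.592], [-0.011, 0.92, 0.391]]
shaker [([248.0, 218.0], 0.72), ([200.0, 194.0], 0.35)]
block [([315.0, 204.0], 0.9)]
pusher [([200.0, 193.0], 0.68)]
catch_left [([225.0, 207.0], 0.4), ([400.0, 295.0], 0.34)]
catch_right [([242.0, 196.0], 0.63)]
tape_roll [([356.0, 277.0], 0.71)]
petri_3 [([384.0, 258.0], 0.9)]
vial_g [([374.0, 296.0], 0.83), ([397.0, 298.0], 0.63)]
top [ 0.347 -0.286  1.116] [[-0.025, 0.987, -0.16], [-1.0, -0.027, -0.006], [-0.01, 0.16, 0.987]]
shaker [([218.0, 214.0], 0.84)]
block [([301.0, 192.0], 0.8), ([380.0, 226.0], 0.59)]
pusher [([405.0, 237.0], 0.72), ([158.0, 228.0], 0.64)]
catch_left []
catch_right []
tape_roll [([354.0, 248.0], 0.78)]
petri_3 [([359.0, 180.0], 0.63)]
vial_g [([406.0, 237.0], 0.64)]
wrist [0.178 0.604 0.384] [[0.396, -0.883, -0.252], [0.918, 0.381, 0.108], [0.0, -0.274, 0.962]]
shaker []
block []
pusher []
catch_left []
catch_right []
tape_roll []
petri_3 []
vial_g []
```

View pics/top0.png

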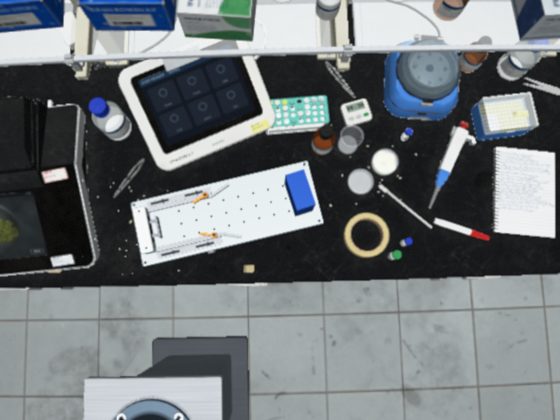

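View pics/scene0.png

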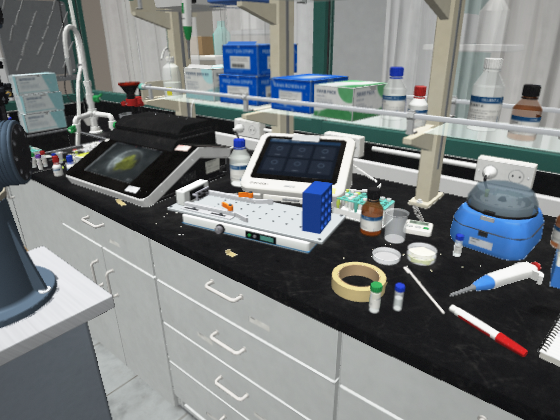

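The top view shows the shaker at columns 132–322, rows 163–264. The lane runs to the left, towards world +y, and the block stands at its right end near (300,192), with the catches at (203,197) and (210,235). The tape roll (366,235), dishes (361,181)/(385,162) and vials (400,250) are to the right, and an amber bottle stands at (323,138). Next I'll rectify the platform plane.

```bash
cat > ortho.py <<'E'
from h import *
def ortho(c,z,x0,x1,y0,y1,mm=1.0):
    # rows: x from x1 down to x0 ; cols: y from y1 down to y0
    xs=np.arange(x1,x0,-mm/1000); ys=np.arange(y1,y0,-mm/1000)
    X,Y=np.meshgrid(xs,ys,indexing='ij')
    p=proj(c,np.c_[X.ravel(),Y.ravel(),np.full(X.size,z)]).reshape(X.shape+(2,)).astype(np.float32)
    return cv2.remap(c['image'],p[...,0],p[...,1],cv2.INTER_CUBIC)
E
python3 - <<'E'
from ortho import *
c=cap('top')
for p in [(132,203),(146,264),(322,222),(308,163)]: print(onz(c,p,0.052).round(3))
x0,x1,y0,y1=0.25,0.65,-0.55,0.2
o=ortho(c,0.052,x0,x1,y0,y1)
hsv=cv2.cvtColor(o,cv2.COLOR_BGR2HSV)
w=((hsv[...,1]<50)&(hsv[...,2]>140)).astype(np.uint8)
w=cv2.morphologyEx(w,cv2.MORPH_CLOSE,np.ones((15,15)))
cs,_=cv2.findContours(w,0,2)
for k in sorted(cs,key=cv2.contourArea)[-3:]:
    r=cv2.minAreaRect(k); b=cv2.boxPoints(r); print(cv2.contourArea(k),r,[(round(x1-q[1]/1000,3),round(y1-q[0]/1000,3)) for q in b])
# block top ortho at z=.142
for z in (.052,.142):
    ob=ortho(c,z,x0,x1,y0,y1); h=cv2.cvtColor(ob,cv2.COLOR_BGR2HSV)
    m=((h[...,0]>100)&(h[...,0]<130)&(h[...,1]>130)).astype(np.uint8)
    m[:, :330]=0
    cs,_=cv2.findContours(m,0,2); k=max(cs,key=cv2.contourArea); r=cv2.minAreaRect(k)
    print(z,r,[(round(x1-q[1]/1000,3),round(y1-q[0]/1000,3)) for q in cv2.boxPoints(r)])
cv2.imwrite('pics/ortho.png',o)
E
```

```text
[0.549 0.037 0.052]
[0.408 0.003 0.052]
[ 0.494 -0.398  0.052]
[ 0.632 -0.372  0.052]
4168.0 ((705.5, 46.0), (92.0, 87.0), 90.0) [(np.float32(0.65), np.float32(-0.462)), (np.float32(0.65), np.float32(-0.549)), (np.float32(0.558), np.float32(-0.549)), (np.float32(0.558), np.float32(-0.462))]
63280.0 ((375.5067138671875, 131.31576538085938), (157.1853485107422, 431.3895568847656), 78.17452239990234) [(np.float32(0.551), np.float32(0.052)), (np.float32(0.64), np.float32(-0.371)), (np.float32(0.486), np.float32(-0.403)), (np.float32(0.398), np.float32(0.02))]
80564.0 ((374.5, 344.0), (110.0, 749.0), 90.0) [(np.float32(0.361), np.float32(0.2)), (np.float32(0.361), np.float32(-0.549)), (np.float32(0.251), np.float32(-0.549)), (np.float32(0.251), np.float32(0.2))]
0.052 ((549.056640625, 85.1980972290039), (95.46559143066406, 49.99924087524414), 74.05460357666016) [(np.float32(0.604), np.float32(-0.312)), (np.float32(0.618), np.float32(-0.36)), (np.float32(0.526), np.float32(-0.386)), (np.float32(0.512), np.float32(-0.338))]
0.142 ((543.6509399414062, 103.5282974243164), (87.63602447509766, 45.741058349609375), 74.05460357666016) [(np.float32(0.582), np.float32(-0.31)), (np.float32(0.595), np.float32(-0.354)), (np.float32(0.511), np.float32(-0.378)), (np.float32(0.498), np.float32(-0.334))]
```

View pics/ortho.png

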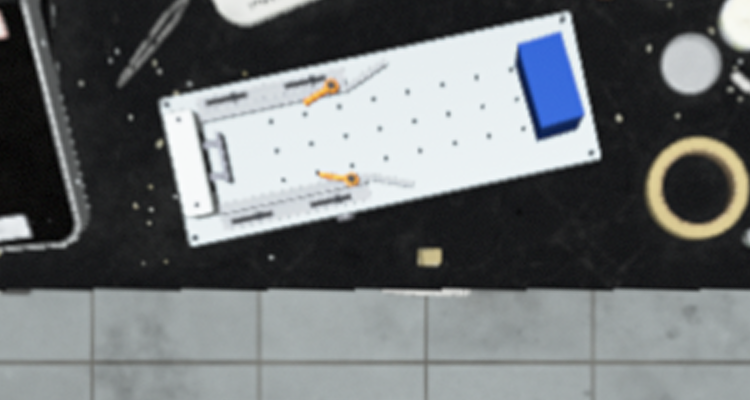

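The rectified view shows the platform corners at (160,100), (570,12), (600,160) and (190,246). That puts the shaker centre at about (0.5205, −0.180) with a yaw of 12°. The block's top centre is at about (0.549, −0.343), with its yaw near 16°, so it is 4° off the lane.

```bash
cat > tgt.py <<'E'
import sys
from h import *
from scipy.spatial.transform import Rotation as Ro
C=np.array([0.5205,-0.180]); a=np.radians(12); EX=np.array([np.cos(a),np.sin(a)]); EY=np.array([-np.sin(a),np.cos(a)])
def Rt(yaw):
    t=np.radians(yaw); x=[-np.sin(t),np.cos(t),0]; z=[0,0,-1]; return np.c_[x,np.cross(z,x),z]
def row(p,yaw,s=None):
    s=s or bot.read_state(); R=np.array(s['tcp_rot']); d=R.T@(np.array(p)-s['position'])/0.3
    w=Ro.from_matrix(R.T@Rt(yaw)).as_rotvec()/np.pi
    return np.r_[d,w].round(4)
def lane(lx,ly,z): q=C+EX*lx+EY*ly; return [*q,z]
def tolane(p): d=np.array(p[:2])-C; return d@EX,d@EY
E
python3 - <<'E'
from tgt import *
for p in [(.247,.574,.34),(.30,.40,.34),(.36,.25,.34),(.44,0,.32),(.564,-.397,.30)]: print(p,row(p,16))
E
```

```text
(0.247, 0.574, 0.34) [ 7.000e-04 -3.000e-04 -4.222e-01 -0.000e+00  0.000e+00  2.816e-01]
(0.3, 0.4, 0.34) [-0.391  -0.4631 -0.4222 -0.      0.      0.2816]
(0.36, 0.25, 0.34) [-0.7725 -0.8431 -0.4222 -0.      0.      0.2816]
(0.44, 0, 0.32) [-1.3471 -1.503  -0.3555 -0.      0.      0.2816]
(0.564, -0.397, 0.3) [-2.2503 -2.5548 -0.2888 -0.      0.      0.2816]
```

Request:
move_arm --pt "0 0 -0.139 0 0 0.04 0.25" --pt "0 0 -0.278 0 0 0.08 0.25" --pt "0 0 -0.42 0 0 0.12 0.25" --pt "-0.1 -0.11 -0.42 0 0 0.16 0.25" --pt "-0.2 -0.2 -0.42 0 0 0.2 0.25" --pt "-0.3 -0.3 -0.42 0 0 0.24 0.25" --pt "-0.39 -0.4 -0.42 0 0 0.2816 0.25" --pt "-0.48 -0.5 -0.42 0 0 0.2816 0.25" --pt "-0.58 -0.6 -0.42 0 0 0.2816 0.25" --pt "-0.67 -0.7 -0.42 0 0 0.2816 0.25"

```text
time_s: 2.23
position: [0.3491, 0.2998, 0.3396]
tcp_rot: [[-0.276, 0.961, 0.001], [0.961, 0.276, 0.0], [-0.0, 0.001, -1.0]]
force: [1.2, 0.0, 1.2]
opening: 0.322
grasp_force: 0.0
```

```bash
python3 - <<'E'
from tgt import *
s=bot.read_state(); print(s['position'],s['opening'],s['force'],s['joint_positions'])
for p in [(.44,0,.32),(.564,-.397,.30)]: print(p,row(p,16))
E
```

```text
[0.34913221 0.29981231 0.33962401] 0.32163703572640134 [1.23172662 0.03558593 1.15507221] [ 2.67052974e+01  8.91776868e+00  9.43267411e+01 -1.29644877e-02
  7.66942432e+01  1.06747519e+01]
(0.44, 0, 0.32) [-1.0442e+00  1.5000e-02  6.5400e-02  3.0000e-04  0.0000e+00  2.0000e-04]
(0.564, -0.397, 0.3) [-2.4302e+00  4.6700e-02  1.3220e-01  3.0000e-04  0.0000e+00  2.0000e-04]
```

Request:
move_arm --pt "-0.13 0 0 0 0 0 0.25" --pt "-0.26 0 0 0 0 0 0.25" --pt "-0.39 0 0 0 0 0 0.25" --pt "-0.52 0 0 0 0 0 0.25" --pt "-0.65 0 0 0 0 0 0.25" --pt "-0.78 0 0 0 0 0 0.25" --pt "-0.9 0.01 0 0 0 0 0.25" --pt "-1 0.02 0 0 0 0 0.25"

```text
time_s: 2.9
position: [0.4377, 0.0123, 0.3397]
tcp_rot: [[-0.274, 0.962, 0.001], [0.962, 0.274, -0.001], [-0.001, 0.001, -1.0]]
force: [0.5, 0.1, -0.2]
opening: 0.251
grasp_force: 0.0
```

Request:
move_arm --pt "-0.13 0 0 0 0 0 0.25" --pt "-0.26 0 0 0 0 0 0.25" --pt "-0.39 0 0 0 0 0 0.25" --pt "-0.52 0 0 0 0 0 0.25" --pt "-0.65 0 0 0 0 0 0.25" --pt "-0.78 0 0 0 0 0 0.25" --pt "-0.9 0.01 0 0 0 0 0.25" --pt "-1 0.02 0 0 0 0 0.25"

```text
time_s: 3.57
position: [0.526, -0.2748, 0.3393]
tcp_rot: [[-0.274, 0.962, 0.0], [0.962, 0.274, -0.001], [-0.001, 0.0, -1.0]]
force: [0.1, -0.1, 0.7]
opening: 0.252
grasp_force: 0.0
```

Request:
move_arm --pt "-0.13 0 0 0 0 0 0.25" --pt "-0.26 0 0 0 0 0 0.25" --pt "-0.35 0 0 0 0 0 0.25" --pt "-0.4 0 0.02 0 0 0 0.25" --pt "-0.43 0 0.05 0 0 0 0.25" --pt "-0.43 0 0.1 0 0 0 0.25" --pt "-0.43 0 0.1 0 0 0 0.25"

```text
time_s: 4.15
position: [0.5596, -0.3936, 0.3049]
tcp_rot: [[-0.276, 0.961, -0.006], [0.961, 0.276, 0.007], [0.008, -0.004, -1.0]]
force: [-0.7, 0.7, -0.6]
opening: 0.254
grasp_force: 0.0
```

```bash
python3 - <<'E'
from tgt import *
c=cap('wrist','w1.png'); t=cap('top','t1.png')
s=bot.read_state(); print(s['position'],s['opening'],s['force'],s['joint_positions'])
print(row((.564,-.397,.139),16))
h=cv2.cvtColor(c['image'],cv2.COLOR_BGR2HSV)
m=((h[...,0]>100)&(h[...,0]<130)&(h[...,1]>130)).astype(np.uint8)
k=max(cv2.findContours(m,0,2)[0],key=cv2.contourArea)
b=cv2.approxPolyDP(k,4,True)[:,0]
for q in b: print(q, onz(c,q.astype(float),.142).round(4), onz(c,q.astype(float),.052).round(4))
E
```

```text
[ 0.56070753 -0.39395155  0.30821241] 0.2494350149123122 [0.31583934 0.44325829 0.62570112] [-4.44237656e+01  3.07517380e+01  6.55871542e+01  2.18600511e-02
  8.38733497e+01 -6.04875010e+01]
[-1.47e-02  8.60e-03  5.64e-01 -5.00e-04 -1.10e-03  3.00e-04]
[239 119] [ 0.5081 -0.3377  0.142 ] [ 0.4997 -0.3419  0.052 ]
[240 163] [ 0.5192 -0.3764  0.142 ] [ 0.5138 -0.391   0.052 ]
[323 163] [ 0.5937 -0.3549  0.142 ] [ 0.6084 -0.3637  0.052 ]
[324 119] [ 0.5823 -0.3163  0.142 ] [ 0.5939 -0.3148  0.052 ]
```

View pics/w1.png

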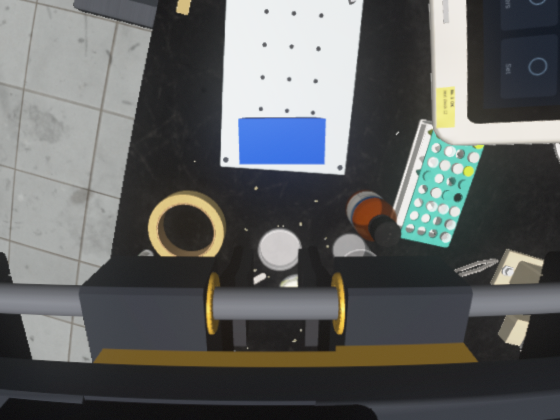

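The wrist view shows the block's top face square at columns 239–324, rows 119–163. It agrees with the top camera to within 3 mm, and the fingers are centred behind it. I'll descend to push height next.

Request:
move_arm --pt "-0.015 0 0.12 0 0 0 0.25" --pt "-0.015 0 0.24 0 0 0 0.25" --pt "-0.015 0 0.36 0 0 0 0.25" --pt "-0.015 0 0.46 0 0 0 0.25" --pt "-0.015 0 0.53 0 0 0 0.25" --pt "-0.015 0 0.565 0 0 0 0.25" --pt "-0.015 0 0.565 0 0 0 0.25"

```text
time_s: 4.83
position: [0.5617, -0.3982, 0.1379]
tcp_rot: [[-0.277, 0.961, -0.003], [0.961, 0.277, 0.003], [0.004, -0.002, -1.0]]
force: [-0.6, -0.5, -0.3]
opening: 0.25
grasp_force: 0.0
```

Request:
move_arm --pt "0.03 0 0 0 0 0 0.25" --pt "0.05 0 0 0 0 0 0.25" --pt "0.065 0 0 0 0 0 0.25" --pt "0.08 0 0 0 0 0 0.25" --pt "0.095 0 0 0 0 0 0.25" --pt "0.105 0 0 0 0 0 0.25" --pt "0.115 0 0 0 0 0 0.25" --pt "0.125 0 0 0 0 0 0.25"

```text
time_s: 5.5
position: [0.5522, -0.3639, 0.1401]
tcp_rot: [[-0.276, 0.961, 0.0], [0.961, 0.276, -0.0], [-0.0, 0.0, -1.0]]
force: [-1.1, 0.4, 0.5]
opening: 0.246
grasp_force: 0.0
```

Request:
move_arm --pt "0.014 0 0 0 0 0 0.25" --pt "0.028 0 0 0 0 0 0.25" --pt "0.042 0 0 0 0 0 0.25" --pt "0.056 0 0 0 0 0 0.25" --pt "0.07 0 0 0 0 0 0.25" --pt "0.084 0 0 0 0 0 0.25" --pt "0.098 0 0 0 0 0 0.25" --pt "0.112 0 0 0 0 0 0.25" --pt "0.12 0 0 0 0 0 0.25" --pt "0.12 0 0 0 0 0 0.25"

```text
time_s: 6.33
position: [0.542, -0.3288, 0.1399]
tcp_rot: [[-0.276, 0.961, -0.0], [0.961, 0.276, 0.0], [0.001, -0.0, -1.0]]
force: [0.2, -0.2, 0.0]
opening: 0.251
grasp_force: 0.0
```

```bash
cat > blk.py <<'E'
from tgt import *
def blk(c,z=.094):
    h=cv2.cvtColor(c['image'],cv2.COLOR_BGR2HSV)
    m=((h[...,0]>100)&(h[...,0]<130)&(h[...,1]>130)).astype(np.uint8)
    # restrict to platform area
    P=np.array([lane(-.09,-.23,.05),lane(.1,-.23,.05),lane(.1,.2,.05),lane(-.09,.2,.05)])
    k=np.zeros_like(m); cv2.fillPoly(k,[proj(c,P).astype(np.int32)],1); m&=k
    ks=cv2.findContours(m,0,2)[0]
    if not ks: return print('none')
    k=max(ks,key=cv2.contourArea)
    pts=np.array([onz(c,q.astype(float),z) for q in k[:,0]])
    L=np.array([tolane(q) for q in pts])*1000
    r=cv2.minAreaRect(L.astype(np.float32)); print('lane mm',np.round(cv2.boxPoints(r),1).tolist(),'c',np.round(r[0],1),'size',np.round(r[1],1),'ang',round(r[2],1))
E
python3 - <<'E'
from blk import *
c=cap('scene','s2.png'); blk(c); t=cap('top','t2.png'); blk(t); w=cap('wrist','w2.png'); blk(w)
s=bot.read_state(); print(s['position'],s['force'],tolane(s['position']))
cv2.imwrite('pics/m2.png',np.hstack([cv2.resize(c['image'][140:280,140:420],(400,200)),cv2.resize(t['image'][140:280,100:380],(400,200))]))
E
```

```text
lane mm [[-131.0, -194.8000030517578], [-104.5999984741211, -250.10000610351562], [28.299999237060547, -186.6999969482422], [1.899999976158142, -131.39999389648438]] c [ -51.3 -190.7] size [147.2  61.3] ang 25.5
none
lane mm [[-55.400001525878906, -149.6999969482422], [-49.900001525878906, -195.89999389648438], [46.900001525878906, -184.39999389648438], [41.400001525878906, -138.1999969482422]] c [  -4.2 -167. ] size [97.5 46.5] ang 6.7
[ 0.5424269  -0.32972505  0.13995517] [ 0.24329007 -0.09576243 -0.73444952] (np.float64(-0.009681843314111595), np.float64(-0.1510120576026333))
```

View pics/m2.png

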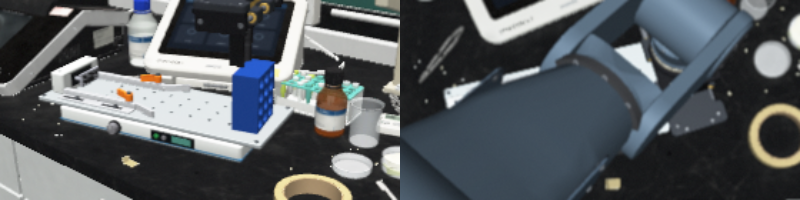

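View pics/w2.png

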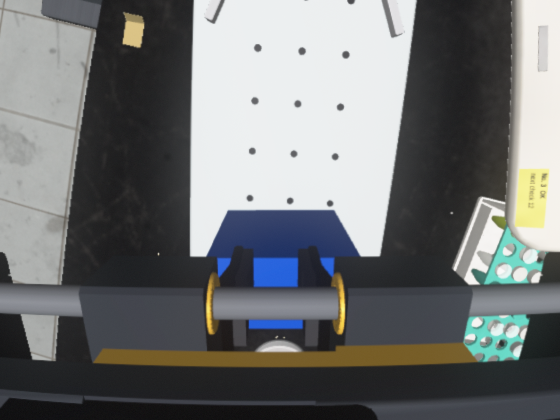

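```bash
python3 - <<'E'
from tgt import *
import cv2
c=cap('scene'); p=np.array(bot.read_state()['position'])
print('tcp proj',proj(c,p).round(), 'tip',proj(c,p-[0,0,.011]).round())
im=c['image'].copy()
# predicted block box
ct=np.array([.5508,-.3463]);t=np.radians(16);u=np.array([np.cos(t),np.sin(t)]);v=np.array([-np.sin(t),np.cos(t)])
for z in (.052,.142): print(z,proj(c,[[*(ct+u*a*.04+v*b*.021),z] for a in(-1,1) for b in(-1,1)]).round().tolist())
cv2.imwrite('pics/s3.png',cv2.resize(im[100:260,200:400],(800,640))[:600])
E
```

```text
tcp proj [[308. 188.]] tip [[308. 193.]]
0.052 [[319.0, 234.0], [301.0, 231.0], [330.0, 220.0], [313.0, 217.0]]
0.142 [[320.0, 195.0], [301.0, 192.0], [331.0, 183.0], [313.0, 181.0]]
```

View pics/s3.png

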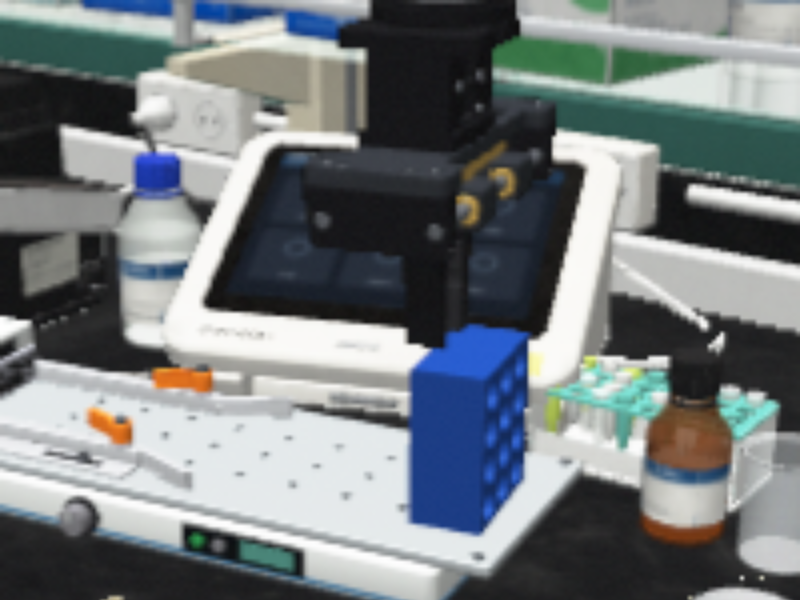

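The scene view shows the block still upright and unmoved, its top at z≈0.142 around crop (470,350). The left fingertip ends at crop (425,345), above the block's top, so the fingers passed over it and the tips sit higher than I assumed. I'll back off and measure where they really are.

Request:
move_arm --pt "-0.08 0 -0.02 0 0 0 0.25" --pt "-0.16 0 -0.02 0 0 0 0.25" --pt "-0.23 0 -0.02 0 0 0 0.25" --pt "-0.26 0 0 0 0 0 0.25" --pt "-0.26 0 0 0 0 0 0.25"

```text
time_s: 6.95
position: [0.5635, -0.4065, 0.1385]
tcp_rot: [[-0.274, 0.962, -0.0], [0.962, 0.274, -0.0], [-0.0, -0.0, -1.0]]
force: [0.0, 0.2, -0.0]
opening: 0.249
grasp_force: 0.0
```

```bash
python3 - <<'E'
from blk import *
c=cap('scene'); s=bot.read_state(); p=np.array(s['position']);R=np.array(s['tcp_rot']); print(p,s['opening'],tolane(p))
for dz in (-.03,-.01,.011): print(dz,((proj(c,[p+R@[0,dy,dz] for dy in (-.02,.02)])-[260,120])*[5.0,5.0]).round().tolist())
blk(c,.142)
cv2.imwrite('pics/s4.png',cv2.resize(c['image'][120:240,260:400],(700,600)))
E
```

```text
[ 0.56290766 -0.40439615  0.13838202] 0.25215723431765485 (np.float64(-0.005173633178383118), np.float64(-0.2283096033097747))
-0.03 [[403.0, 314.0], [429.0, 285.0]]
-0.01 [[401.0, 360.0], [426.0, 330.0]]
0.011 [[398.0, 407.0], [424.0, 376.0]]
lane mm [[-219.1999969482422, -234.1999969482422], [-196.39999389648438, -281.8999938964844], [-81.69999694824219, -227.1999969482422], [-104.5, -179.5]] c [-150.5 -230.7] size [127.1  52.9] ang 25.5
```

View pics/s4.png

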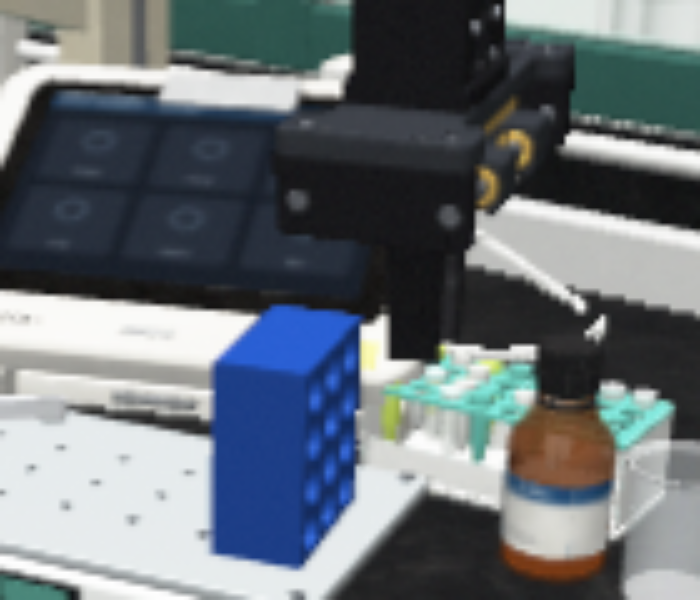

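The view shows the fingertip's bottom at crop (414,358), which puts the tips about 10 mm above the reported TCP. The gripper body starts about 49 mm above the tips. I'll lower 21 mm and push again.

Request:
move_arm --pt "0 0 0.035 0 0 0 0.25" --pt "0 0 0.07 0 0 0 0.25" --pt "0.03 0 0.072 0 0 0 0.25" --pt "0.06 0 0.072 0 0 0 0.25" --pt "0.08 0 0.072 0 0 0 0.25" --pt "0.095 0 0.072 0 0 0 0.25" --pt "0.11 0 0.072 0 0 0 0.25" --pt "0.12 0 0.072 0 0 0 0.25" --pt "0.13 0 0.072 0 0 0 0.25" --pt "0.14 0 0.072 0 0 0 0.25"

```text
time_s: 7.83
position: [0.5525, -0.3643, 0.1188]
tcp_rot: [[-0.276, 0.961, 0.001], [0.961, 0.276, -0.001], [-0.001, 0.001, -1.0]]
force: [-0.5, -1.3, 2.3]
opening: 0.253
grasp_force: 0.6
```

```bash
python3 - <<'E'
from blk import *
c=cap('scene'); s=bot.read_state(); p=np.array(s['position']); print(p,s['force'],tolane(p))
h=cv2.cvtColor(c['image'],cv2.COLOR_BGR2HSV)
m=((h[...,0]>100)&(h[...,0]<130)&(h[...,1]>130)).astype(np.uint8); m[:,:270]=0;m[:,350:]=0;m[:170]=0
k=max(cv2.findContours(m,0,2)[0],key=cv2.contourArea); print(cv2.approxPolyDP(k,3,True)[:,0].tolist())
e=onz(c,(371,234),0);print('bottle',e,tolane(e))
E
```

```text
[ 0.55202941 -0.3632258   0.11853254] [1.1253458  0.96060112 1.58246169] (np.float64(-0.00725436810037812), np.float64(-0.18577721064044664))
[[307, 180], [295, 192], [303, 230], [319, 229], [329, 216], [327, 200], [317, 196], [317, 180]]
bottle [ 6.83518450e-01 -4.19610351e-01  5.55111512e-17] (np.float64(0.10963831274532855), np.float64(-0.26826773202922927))
```

The block is tilting about its base edge: its top corner has gone from column 303 to 295. I'll keep pushing.

Request:
move_arm --pt "0.014 0 0 0 0 0 0.25" --pt "0.028 0 0 0 0 0 0.25" --pt "0.042 0 0 0 0 0 0.25" --pt "0.056 0 0 0 0 0 0.25" --pt "0.07 0 0 0 0 0 0.25" --pt "0.084 0 0 0 0 0 0.25" --pt "0.095 0 0 0 0 0 0.25" --pt "0.095 0 0 0 0 0 0.25" --pt "0.06 0 -0.02 0 0 0 0.25" --pt "0 0 -0.02 0 0 0 0.25"

```text
time_s: 8.72
position: [0.5521, -0.3626, 0.1249]
tcp_rot: [[-0.277, 0.961, -0.001], [0.961, 0.277, 0.001], [0.001, -0.0, -1.0]]
force: [0.5, -0.2, 0.3]
opening: 0.248
grasp_force: 0.0
```

```bash
python3 - <<'E'
from blk import *
c=cap('scene','s5.png'); w=cap('wrist','w5.png');s=bot.read_state(); p=np.array(s['position']); print(p,s['force'],tolane(p))
h=cv2.cvtColor(c['image'],cv2.COLOR_BGR2HSV)
m=((h[...,0]>100)&(h[...,0]<130)&(h[...,1]>130)).astype(np.uint8); m[:,:240]=0;m[:,350:]=0;m[:170]=0
k=max(cv2.findContours(m,0,2)[0],key=cv2.contourArea); print(cv2.approxPolyDP(k,3,True)[:,0].tolist())
blk(w,.094)
cv2.imwrite('pics/m5.png',np.hstack([cv2.resize(c['image'][150:250,220:360],(420,300)),cv2.resize(w['image'],(380,300))]))
E
```

```text
[ 0.55338091 -0.36703912  0.1248868 ] [-0.29071702 -0.65233968  0.96486502] (np.float64(-0.006725231790023312), np.float64(-0.1897881940937114))
[[262, 206], [263, 223], [298, 229], [309, 216], [310, 201], [275, 195]]
lane mm [[-52.29999923706055, -63.29999923706055], [-46.599998474121094, -142.6999969482422], [32.599998474121094, -137.0], [26.899999618530273, -57.5]] c [  -9.8 -100.1] size [79.4 79.7] ang 4.1
```

View pics/m5.png

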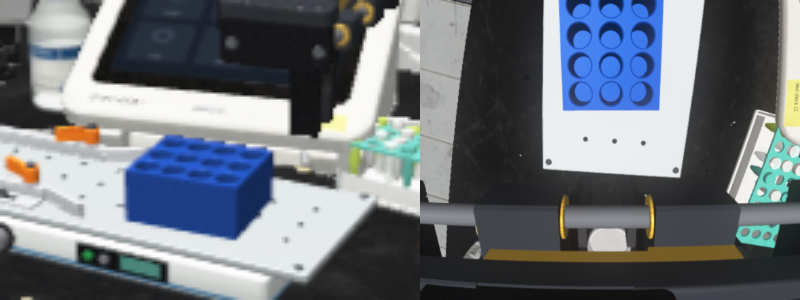

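The block now lies with its holes up. Its rear edge is at lane y≈−140 mm, its centre at x≈−10 mm, and it is yawed +4°. I'll nudge its −x side to centre it first.

```bash
python3 - <<'E'
from tgt import *
print(row(lane(-.095,-.08,.125),12)); print(row(lane(-.095,-.08,.065),12))
E
```

```text
[ 0.3853 -0.2685 -0.0024  0.0006  0.0013  0.0218]
[ 0.3861 -0.2688  0.1976  0.0006  0.0013  0.0218]
```

Request:
move_arm --pt "0.06 -0.08 0 0 0 0.022 0.25" --pt "0.15 -0.16 0 0 0 0.022 0.25" --pt "0.25 -0.24 0 0 0 0.022 0.25" --pt "0.34 -0.268 0 0 0 0.022 0.25" --pt "0.386 -0.268 0 0 0 0.022 0.25" --pt "0.386 -0.268 0.05 0 0 0.022 0.25" --pt "0.386 -0.268 0.11 0 0 0.022 0.25" --pt "0.386 -0.268 0.16 0 0 0.022 0.25" --pt "0.386 -0.268 0.19 0 0 0.022 0.25" --pt "0.386 -0.268 0.197 0 0 0.022 0.25"

```text
time_s: 9.65
position: [0.4419, -0.2737, 0.0637]
tcp_rot: [[-0.209, 0.978, -0.003], [0.978, 0.209, 0.003], [0.003, -0.002, -1.0]]
force: [0.3, -0.3, 0.2]
opening: 0.25
grasp_force: 0.0
```

```bash
python3 - <<'E'
from blk import *
w=cap('wrist','w6.png');s=bot.read_state(); p=np.array(s['position']); print(p,s['force'],tolane(p))
blk(w,.094); print(row(lane(-.067,-.08,.065),12))
E
```

```text
[ 0.44223047 -0.27409201  0.06410322] [-0.50614465 -0.32886465 -0.12555539] (np.float64(-0.09612197873021841), np.float64(-0.07576272440718834))
lane mm [[-61.0, -40.70000076293945], [-60.900001525878906, -74.69999694824219], [21.5, -74.4000015258789], [21.299999237060547, -40.400001525878906]] c [-19.8 -57.5] size [82.3 34. ] ang 0.2
[-0.0142  0.0971 -0.0032 -0.0005 -0.0008  0.0002]
```

Request:
move_arm --pt "-0.01 0.03 0 0 0 0 0.25" --pt "-0.01 0.05 0 0 0 0 0.25" --pt "-0.01 0.06 0 0 0 0 0.25" --pt "-0.01 0.067 0 0 0 0 0.25" --pt "-0.01 0.074 0 0 0 0 0.25" --pt "-0.01 0.081 0 0 0 0 0.25" --pt "-0.01 0.088 0 0 0 0 0.25" --pt "-0.01 0.095 0 0 0 0 0.25" --pt "-0.01 0.1 0 0 0 0 0.25" --pt "-0.01 0.1 0 0 0 0 0.25"

```text
time_s: 10.53
position: [0.4727, -0.2712, 0.065]
tcp_rot: [[-0.209, 0.978, -0.001], [0.978, 0.209, 0.001], [0.001, -0.001, -1.0]]
force: [-1.4, 1.0, -0.6]
opening: 0.249
grasp_force: 0.7
```

```bash
python3 - <<'E'
from blk import *
s=bot.read_state(); p=np.array(s['position']); print(p,s['force'],tolane(p))
E
```

```text
[ 0.47271904 -0.27123417  0.06498161] [-1.35687822  0.9515403  -0.56231824] (np.float64(-0.06570548031081933), np.float64(-0.07930626468850244))
```

Request:
move_arm --pt "0 -0.05 0 0 0 0 0.25" --pt "0 -0.1 0 0 0 0 0.25" --pt "0 -0.1 -0.1 0 0 0 0.25" --pt "0 -0.1 -0.2 0 0 0 0.25" --pt "-0.08 -0.05 -0.2 0 0 0 0.25" --pt "-0.2 0.05 -0.2 0 0 0 0.25" --pt "-0.3 0.15 -0.2 0 0 0 0.25" --pt "-0.37 0.22 -0.2 0 0 0 0.25" --pt "-0.37 0.22 -0.2 0 0 0 0.25"

```text
time_s: 11.28
position: [0.5679, -0.3724, 0.1262]
tcp_rot: [[-0.208, 0.978, 0.011], [0.978, 0.208, -0.009], [-0.011, 0.009, -1.0]]
force: [0.7, -1.2, -0.5]
opening: 0.256
grasp_force: 0.0
```

```bash
python3 - <<'E'
from blk import *
w=cap('wrist','w7.png');c=cap('scene','s7.png');s=bot.read_state(); p=np.array(s['position']); print(p,s['force'],tolane(p))
blk(w,.094); print(row(lane(-.004,-.172,.065),12))
h=cv2.cvtColor(c['image'],cv2.COLOR_BGR2HSV)
m=((h[...,0]>100)&(h[...,0]<130)&(h[...,1]>130)).astype(np.uint8); m[:,:240]=0;m[:,350:]=0;m[:170]=0
k=max(cv2.findContours(m,0,2)[0],key=cv2.contourArea)
for q in cv2.approxPolyDP(k,3,True)[:,0]: print(q.tolist(),np.round(tolane(onz(c,q.astype(float),.094)),3),np.round(tolane(onz(c,q.astype(float),.052)),3))
E
```

```text
[ 0.5616793  -0.36707346  0.1246612 ] [-1.29020784 -0.28797661  0.19289994] (np.float64(0.0013846766583427064), np.float64(-0.19154710949636156))
lane mm [[-46.20000076293945, -66.9000015258789], [-44.70000076293945, -142.3000030517578], [34.599998474121094, -140.6999969482422], [33.20000076293945, -65.4000015258789]] c [  -5.8 -103.8] size [79.4 75.4] ang 1.1
[ 0.0653 -0.0181  0.1988  0.0003  0.0002  0.0002]
[263, 205] [-0.042 -0.055] [ 0.045 -0.004]
[264, 222] [-0.121 -0.102] [-0.043 -0.056]
[294, 228] [-0.119 -0.17 ] [-0.041 -0.132]
[306, 221] [-0.078 -0.177] [ 0.005 -0.141]
[312, 207] [-0.004 -0.159] [ 0.088 -0.12 ]
[309, 199] [ 0.037 -0.134] [ 0.134 -0.092]
[280, 194] [ 0.036 -0.057] [ 0.134 -0.007]
```

Request:
move_arm --pt "0.06 -0.01 0.05 0 0 0 0.25" --pt "0.063 -0.01 0.1 0 0 0 0.25" --pt "0.063 -0.01 0.15 0 0 0 0.25" --pt "0.063 -0.01 0.19 0 0 0 0.25" --pt "0.063 -0.01 0.21 0 0 0 0.25" --pt "0.08 -0.01 0.212 0 0 0 0.25" --pt "0.1 -0.01 0.212 0 0 0 0.25" --pt "0.12 -0.01 0.212 0 0 0 0.25" --pt "0.13 -0.01 0.212 0 0 0 0.25" --pt "0.14 -0.01 0.212 0 0 0 0.25"

```text
time_s: 12.22
position: [0.5495, -0.3264, 0.0625]
tcp_rot: [[-0.209, 0.978, 0.002], [0.978, 0.209, -0.002], [-0.003, 0.001, -1.0]]
force: [0.4, -2.6, -0.4]
opening: 0.251
grasp_force: 1.0
```

```bash
python3 - <<'E'
from blk import *
w=cap('wrist');s=bot.read_state(); p=np.array(s['position']); print(p,s['force'],tolane(p))
blk(w,.094); print(row(lane(0,-.1,.060),12))
E
```

```text
[ 0.54936917 -0.32572986  0.06249958] [ 0.03169195 -0.00119155  0.861641  ] (np.float64(-0.002060629204687437), np.float64(-0.14854754705199505))
lane mm [[-37.79999923706055, -133.3000030517578], [17.600000381469727, -162.60000610351562], [44.29999923706055, -112.0], [-11.0, -82.69999694824219]] c [   3.3 -122.6] size [57.2 62.6] ang 62.1
[0.1618 0.0071 0.0081 0.0003 0.0005 0.0004]
```

Request:
move_arm --pt "0.016 0.002 0 0 0 0 0.25" --pt "0.032 0.004 0 0 0 0 0.25" --pt "0.048 0.006 0 0 0 0 0.25" --pt "0.064 0.007 0 0 0 0 0.25" --pt "0.08 0.007 0 0 0 0 0.25" --pt "0.096 0.007 0 0 0 0 0.25" --pt "0.112 0.007 0 0 0 0 0.25" --pt "0.128 0.007 0 0 0 0 0.25" --pt "0.144 0.007 0 0 0 0 0.25" --pt "0.16 0.007 0 0 0 0 0.25"

```text
time_s: 13.1
position: [0.5409, -0.2781, 0.0615]
tcp_rot: [[-0.209, 0.978, -0.0], [0.978, 0.209, -0.0], [-0.0, -0.0, -1.0]]
force: [1.1, -2.5, 2.1]
opening: 0.249
grasp_force: 1.4
```

Request:
move_arm --pt "0.012 0 0 0 0 0 0.25" --pt "0.024 0 0 0 0 0 0.25" --pt "0.036 0 0 0 0 0 0.25" --pt "0.048 0 0 0 0 0 0.25" --pt "0.06 0 0 0 0 0 0.25" --pt "0.072 0 0 0 0 0 0.25" --pt "0.084 0 0 0 0 0 0.25" --pt "0.096 0 0 0 0 0 0.25" --pt "0.108 0 0 0 0 0 0.25" --pt "0.12 0 0 0 0 0 0.25"

```text
time_s: 13.93
position: [0.5334, -0.243, 0.0616]
tcp_rot: [[-0.209, 0.978, 0.0], [0.978, 0.209, 0.0], [0.0, 0.0, -1.0]]
force: [1.4, -2.4, 1.1]
opening: 0.249
grasp_force: 1.4
```

```bash
python3 - <<'E'
from blk import *
c=cap('scene','s8.png');w=cap('wrist','w8.png');s=bot.read_state(); p=np.array(s['position']); print(p,s['force'],tolane(p))
print(row(lane(0,.01,.061),12))
cv2.imwrite('pics/m8.png',np.hstack([cv2.resize(c['image'][150:250,180:320],(420,300)),cv2.resize(w['image'],(380,300))]))
E
```

```text
[ 0.53265661 -0.24202029  0.0613457 ] [ 0.62793923 -0.70627552 -0.120246  ] (np.float64(-0.001003784907728169), np.float64(-0.06319249444352557))
[ 0.244   0.0037  0.0016 -0.0004 -0.0006  0.0004]
```

View pics/m8.png

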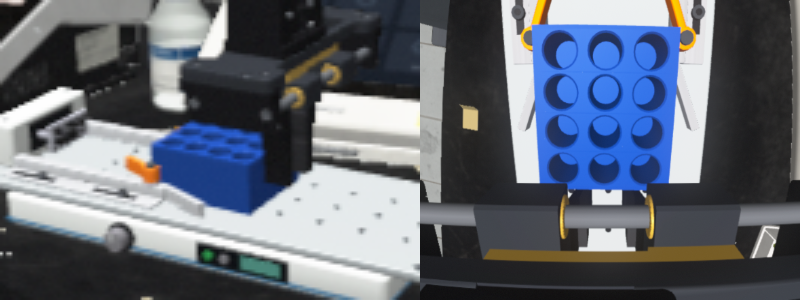

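The block is square in the flare with its front at the catches, and the fingers are centred behind it. I've used all ten pictures, so from here I go by numbers.

Request:
move_arm --pt "0.01 0.001 0 0 0 0 0.25" --pt "0.02 0.002 0 0 0 0 0.25" --pt "0.03 0.003 0 0 0 0 0.25" --pt "0.04 0.003 0 0 0 0 0.25" --pt "0.05 0.003 0 0 0 0 0.25" --pt "0.06 0.003 0 0 0 0 0.25" --pt "0.07 0.003 0 0 0 0 0.25" --pt "0.08 0.003 0 0 0 0 0.25" --pt "0.09 0.003 0 0 0 0 0.25" --pt "0.1 0.003 0 0 0 0 0.25"

```text
time_s: 14.87
position: [0.5276, -0.2132, 0.0615]
tcp_rot: [[-0.209, 0.978, -0.001], [0.978, 0.209, 0.001], [0.001, -0.001, -1.0]]
force: [0.2, -2.3, -1.2]
opening: 0.248
grasp_force: 1.3
```

Request:
move_arm --pt "0.01 0 0 0 0 0 0.25" --pt "0.02 0 0 0 0 0 0.25" --pt "0.03 0 0 0 0 0 0.25" --pt "0.04 0 0 0 0 0 0.25" --pt "0.05 0 0 0 0 0 0.25" --pt "0.06 0 0 0 0 0 0.25" --pt "0.07 0 0 0 0 0 0.25" --pt "0.08 0 0 0 0 0 0.25"

```text
time_s: 15.53
position: [0.523, -0.1901, 0.0616]
tcp_rot: [[-0.209, 0.978, -0.0], [0.978, 0.209, 0.0], [0.0, -0.0, -1.0]]
force: [1.1, -2.8, -0.9]
opening: 0.249
grasp_force: 1.3
```

```bash
python3 - <<'E'
from blk import *
c=cap('wrist');s=bot.read_state(); p=np.array(s['position']); print(p,s['force'],tolane(p)); blk(c)
for n in('pusher','catch_left','catch_right'):
  for d in nets.find_in('wrist',n)[:2]: print(n,d['conf'],d['location'],np.round(tolane(onz(c,d['location'],.072)),3))
E
```

```text
[ 0.52274808 -0.18941842  0.06154661] [ 0.88641989 -2.15928489 -1.37347525] (np.float64(0.00024075797249908926), np.float64(-0.009680011034504278))
lane mm [[-41.70000076293945, 91.0999984741211], [-41.599998474121094, 1.399999976158142], [38.099998474121094, 1.399999976158142], [38.099998474121094, 91.0999984741211]] c [-1.8 46.3] size [79.7 89.7] ang 0.0
catch_left 0.78 [165.8, 166.2] [-0.05  0.04]
catch_right 0.84 [379.0, 159.0] [0.047 0.044]
```

Request:
move_arm --pt "0.008 0 0 0 0 0 0.25" --pt "0.016 0 0 0 0 0 0.25" --pt "0.024 0 0 0 0 0 0.25" --pt "0.032 0 0 0 0 0 0.25" --pt "0.04 0 0 0 0 0 0.25" --pt "0.048 0 0 0 0 0 0.25" --pt "0.056 0 0 0 0 0 0.25" --pt "0.064 0 0 0 0 0 0.25" --pt "0.072 0 0 0 0 0 0.25" --pt "0.08 0 0 0 0 0 0.25"

```text
time_s: 16.57
position: [0.5181, -0.1667, 0.0616]
tcp_rot: [[-0.209, 0.978, 0.0], [0.978, 0.209, -0.0], [-0.0, 0.0, -1.0]]
force: [0.4, -2.5, -0.8]
opening: 0.25
grasp_force: 1.3
```

Request:
move_arm --pt "0.005 0 0 0 0 0 0.25" --pt "0.01 0 0 0 0 0 0.25" --pt "0.015 0 0 0 0 0 0.25" --pt "0.02 0 0 0 0 0 0.25" --pt "0.025 0 0 0 0 0 0.25" --pt "0.03 0 0 0 0 0 0.25"

```text
time_s: 17.07
position: [0.5162, -0.158, 0.0616]
tcp_rot: [[-0.209, 0.978, 0.0], [0.978, 0.209, -0.0], [-0.0, 0.0, -1.0]]
force: [0.8, -2.7, -1.7]
opening: 0.255
grasp_force: 1.3
```

```bash
cat > st.py <<'E'
from blk import *
c=cap('wrist');s=bot.read_state(); p=np.array(s['position']); f=np.array(s['force']); print(s['time_s'],p,'F lane',f[:2]@EX,f[:2]@EY,f[2],tolane(p)); blk(c)
for n in('pusher','catch_left','catch_right'):
  for d in nets.find_in('wrist',n)[:1]: print(n,d['conf'],d['location'],np.round(tolane(onz(c,d['location'],.072)),3))
h=cv2.cvtColor(c['image'],cv2.COLOR_BGR2HSV)
m=((h[...,0]>8)&(h[...,0]<22)&(h[...,1]>170)&(h[...,2]>150)).astype(np.uint8)
for k in cv2.findContours(m,0,2)[0]:
    if cv2.contourArea(k)<40: continue
    L=np.array([tolane(onz(c,q.astype(float),.072)) for q in k[:,0]])*1000
    if abs(L[:,0]).max()<90 and L[:,1].min()>-40: print('orange x',L[:,0].min().round(1),L[:,0].max().round(1),'y',L[:,1].min().round(1),L[:,1].max().round(1), 'x at far/near y',L[L[:,1].argmax(),0].round(1),L[L[:,1].argmin(),0].round(1))
E
python3 st.py
```

```text
17.1167 [ 0.51606606 -0.15768164  0.06155082] F lane 0.029886489009174202 -1.9536657578166536 -1.4262553126539865 (np.float64(0.0003032015139100043), np.float64(0.022752517756439133))
lane mm [[-41.5, 123.9000015258789], [-41.400001525878906, 34.099998474121094], [38.5, 34.20000076293945], [38.400001525878906, 123.9000015258789]] c [-1.5 79. ] size [79.9 89.7] ang 0.0
catch_left 0.65 [170.0, 236.1] [-0.051  0.039]
catch_right 0.78 [374.3, 231.7] [0.047 0.042]
orange x 44.8 54.0 y 29.2 61.6 x at far/near y 44.9 52.9
```

Request:
move_arm --pt "0.006 0 0 0 0 0 0.25" --pt "0.012 0 0 0 0 0 0.25" --pt "0.018 0 0 0 0 0 0.25" --pt "0.024 0 0 0 0 0 0.25" --pt "0.03 0 0 0 0 0 0.25" --pt "0.036 0 0 0 0 0 0.25" --pt "0.042 0 0 0 0 0 0.25" --pt "0.048 0 0 0 0 0 0.25"

```text
time_s: 17.93
position: [0.5132, -0.1439, 0.0616]
tcp_rot: [[-0.209, 0.978, 0.0], [0.978, 0.209, -0.0], [-0.0, 0.0, -1.0]]
force: [0.1, -3.8, -0.7]
opening: 0.249
grasp_force: 1.4
```

Request:
move_arm --pt "0.003 0 0 0 0 0 0.25" --pt "0.006 0 0 0 0 0 0.25" --pt "0.009 0 0 0 0 0 0.25" --pt "0.012 0 0 0 0 0 0.25" --pt "0.015 0 0 0 0 0 0.25"

```text
time_s: 18.35
position: [0.5123, -0.1397, 0.0616]
tcp_rot: [[-0.209, 0.978, 0.0], [0.978, 0.209, -0.0], [-0.0, 0.0, -1.0]]
force: [1.0, -3.2, 0.1]
opening: 0.25
grasp_force: 1.5
```

```bash
python3 st.py
```

```text
18.4 [ 0.51221495 -0.13942624  0.06156958] F lane 0.02370103910316258 -2.886831387061664 -0.5005281681461975 (np.float64(0.0003317592760265874), np.float64(0.04140968819511367))
lane mm [[-41.20000076293945, 142.6999969482422], [-41.20000076293945, 52.5], [38.29999923706055, 52.5], [38.20000076293945, 142.6999969482422]] c [-1.5 97.6] size [79.5 90.2] ang 0.0
pusher 0.64 [275.7, 19.0] [-0.     0.153]
catch_left 0.55 [178.3, 249.4] [-0.047  0.051]
catch_right 0.61 [371.4, 243.8] [0.046 0.054]
orange x 44.8 46.9 y 48.0 60.4 x at far/near y 45.0 46.9
```

Request:
move_arm --pt "0.0025 0 0 0 0 0 0.25" --pt "0.005 0 0 0 0 0 0.25" --pt "0.0075 0 0 0 0 0 0.25" --pt "0.01 0 0 0 0 0 0.25"

```text
time_s: 18.88
position: [0.5117, -0.1367, 0.0616]
tcp_rot: [[-0.209, 0.978, 0.0], [0.978, 0.209, -0.0], [-0.0, 0.0, -1.0]]
force: [0.8, -3.4, 0.6]
opening: 0.252
grasp_force: 1.5
```

Request:
move_arm --pt "0.0025 0 0 0 0 0 0.25" --pt "0.005 0 0 0 0 0 0.25" --pt "0.0075 0 0 0 0 0 0.25"

```text
time_s: 19.13
position: [0.5112, -0.1345, 0.0616]
tcp_rot: [[-0.209, 0.978, 0.0], [0.978, 0.209, -0.0], [-0.0, 0.0, -1.0]]
force: [0.2, -3.3, -0.7]
opening: 0.25
grasp_force: 1.5
```

```bash
python3 st.py
```

```text
19.1833 [ 0.51113401 -0.13428727  0.06156542] F lane 0.40872538890635424 -2.6516348137984314 0.15344178772590172 (np.float64(0.0003428924751128143), np.float64(0.04666109979078096))
lane mm [[-41.29999923706055, 148.0], [-41.20000076293945, 57.79999923706055], [38.29999923706055, 57.79999923706055], [38.20000076293945, 148.0]] c [ -1.5 102.9] size [79.5 90.2] ang 0.0
pusher 0.62 [275.7, 30.0] [-0.     0.154]
catch_left 0.66 [277.3, 28.6] [0.001 0.155]
catch_right 0.49 [369.4, 249.9] [0.045 0.057]
```

Request:
move_arm --pt "0.0025 0 0 0 0 0 0.25" --pt "0.005 0 0 0 0 0 0.25" --pt "0.0075 0 0 0 0 0 0.25"

```text
time_s: 19.58
position: [0.5109, -0.1325, 0.0616]
tcp_rot: [[-0.209, 0.978, 0.0], [0.978, 0.209, -0.001], [-0.001, 0.0, -1.0]]
force: [0.6, -5.4, -0.8]
opening: 0.25
grasp_force: 2.4
```

Request:
move_arm --pt "0.0025 0 0 0 0 0 0.25" --pt "0.005 0 0 0 0 0 0.25" --pt "0.0075 0 0 0 0 0 0.25"

```text
time_s: 19.83
position: [0.5107, -0.131, 0.0616]
tcp_rot: [[-0.209, 0.978, 0.001], [0.978, 0.209, -0.002], [-0.002, 0.001, -1.0]]
force: [0.4, -5.2, -0.8]
opening: 0.252
grasp_force: 3.0
```

```bash
python3 st.py
```

```text
19.8833 [ 0.5105986  -0.13086038  0.0615921 ] F lane -1.296176243509756 -5.32860777019067 -1.5011805358771657 (np.float64(0.000531669608370628), np.float64(0.05012442163496354))
lane mm [[-41.20000076293945, 151.39999389648438], [-41.0, 61.29999923706055], [38.400001525878906, 61.400001525878906], [38.20000076293945, 151.60000610351562]] c [ -1.4 106.4] size [79.5 90.2] ang 0.1
pusher 0.92 [272.0, 29.0] [-0.001  0.158]
```

The force jumped to about 5 N at TCP y≈48 mm, so the block has reached the pusher. It needs about 6 mm of plate travel, so I'll step gently.

Request:
move_arm --pt "0.002 0 0 0 0 0 0.25" --pt "0.004 0 0 0 0 0 0.25" --pt "0.006 0 0 0 0 0 0.25"

```text
time_s: 20.28
position: [0.5104, -0.1295, 0.0616]
tcp_rot: [[-0.21, 0.978, 0.001], [0.978, 0.21, -0.002], [-0.002, 0.001, -1.0]]
force: [0.5, -6.7, -1.8]
opening: 0.246
grasp_force: 3.3
```

Request:
move_arm --pt "0.002 0 0 0 0 0 0.25" --pt "0.004 0 0 0 0 0 0.25"

```text
time_s: 20.45
position: [0.5102, -0.1285, 0.0616]
tcp_rot: [[-0.21, 0.978, 0.001], [0.978, 0.21, -0.002], [-0.003, 0.001, -1.0]]
force: [0.9, -6.5, 0.1]
opening: 0.252
grasp_force: 3.5
```

```bash
python3 st.py
```

```text
20.5 [ 0.51016185 -0.12840518  0.06165006] F lane -1.1492846316402632 -6.676532385985723 -0.7561175400457588 (np.float64(0.000614930053441825), np.float64(0.05261677310938677))
lane mm [[-41.29999923706055, 154.0], [-41.0, 63.79999923706055], [38.5, 64.0999984741211], [38.20000076293945, 154.1999969482422]] c [ -1.4 109. ] size [79.5 90.2] ang 0.2
pusher 0.79 [272.2, 30.1] [-0.001  0.16 ]
catch_right 0.45 [276.5, 29.2] [0.    0.161]
```

Request:
move_arm --pt "0.002 0 0 0 0 0 0.25" --pt "0.004 0 0 0 0 0 0.25"

```text
time_s: 20.82
position: [0.51, -0.1275, 0.0616]
tcp_rot: [[-0.21, 0.978, 0.001], [0.978, 0.21, -0.003], [-0.003, 0.001, -1.0]]
force: [1.6, -8.0, -0.8]
opening: 0.253
grasp_force: 3.7
```

Request:
move_arm --pt "0.002 0 0 0 0 0 0.25" --pt "0.004 0 0 0 0 0 0.25"

```text
time_s: 20.98
position: [0.5099, -0.1265, 0.0617]
tcp_rot: [[-0.21, 0.978, 0.002], [0.978, 0.21, -0.003], [-0.003, 0.001, -1.0]]
force: [1.4, -6.7, -1.6]
opening: 0.252
grasp_force: 3.8
```

```bash
python3 st.py
```

```text
21.0333 [ 0.50995202 -0.12636663  0.06167598] F lane -0.5443588937567775 -7.502731255970177 -1.453217317508112 (np.float64(0.0008335201140799185), np.float64(0.054654401123472744))
lane mm [[-41.29999923706055, 155.89999389648438], [-40.79999923706055, 65.5999984741211], [38.70000076293945, 66.0999984741211], [38.20000076293945, 156.39999389648438]] c [ -1.3 111. ] size [79.5 90.3] ang 0.3
pusher 0.76 [271.8, 31.9] [-0.001  0.162]
```

Request:
move_arm --pt "0.002 0 0 0 0 0 0.25" --pt "0.004 0 0 0 0 0 0.25"

```text
time_s: 21.35
position: [0.5096, -0.1253, 0.0617]
tcp_rot: [[-0.21, 0.978, 0.002], [0.978, 0.21, -0.003], [-0.003, 0.001, -1.0]]
force: [0.4, -9.1, -1.6]
opening: 0.252
grasp_force: 3.9
```

Request:
move_arm --pt "0.002 0 0 0 0 0 0.25" --pt "0.0035 0 0 0 0 0 0.25"

```text
time_s: 21.52
position: [0.5094, -0.1244, 0.0617]
tcp_rot: [[-0.21, 0.978, 0.002], [0.978, 0.21, -0.003], [-0.003, 0.001, -1.0]]
force: [0.2, -8.3, -0.9]
opening: 0.251
grasp_force: 4.1
```

```bash
python3 st.py
```

```text
21.5667 [ 0.50940495 -0.12433458  0.06168993] F lane -0.7418020733551886 -6.850102803928383 -1.955150791143351 (np.float64(0.0007208931878798006), np.float64(0.056755786916093384))
lane mm [[-41.29999923706055, 158.10000610351562], [-40.900001525878906, 67.9000015258789], [38.599998474121094, 68.19999694824219], [38.20000076293945, 158.5]] c [ -1.3 113.2] size [79.5 90.2] ang 0.2
```

Request:
move_arm --pt "0.002 0 0 0 0 0 0.25" --pt "0.0035 0 0 0 0 0 0.25"

```text
time_s: 21.88
position: [0.5093, -0.1237, 0.0617]
tcp_rot: [[-0.21, 0.978, 0.002], [0.978, 0.21, -0.004], [-0.004, 0.001, -1.0]]
force: [-0.0, -10.5, -1.6]
opening: 0.248
grasp_force: 4.9
```

Request:
move_arm --pt "0.002 0 0 0 0 0 0.25" --pt "0.0035 0 0 0 0 0 0.25"

```text
time_s: 22.05
position: [0.5095, -0.1236, 0.0618]
tcp_rot: [[-0.211, 0.977, 0.003], [0.977, 0.211, -0.005], [-0.006, 0.002, -1.0]]
force: [-1.5, -13.1, -1.7]
opening: 0.252
grasp_force: 6.2
```

```bash
python3 st.py
```

```text
22.1 [ 0.50950343 -0.12362292  0.0618552 ] F lane -2.639219082137872 -11.766173797904646 -1.47863615478213 (np.float64(0.0009651896501572686), np.float64(0.05743142162490673))
lane mm [[-41.29999923706055, 158.8000030517578], [-40.70000076293945, 68.5999984741211], [38.79999923706055, 69.0999984741211], [38.29999923706055, 159.3000030517578]] c [ -1.2 114. ] size [79.6 90.3] ang 0.4
pusher 0.59 [275.7, 32.9] [0.    0.164]
```

The motion has stalled at about 13 N, roughly 9 mm past first contact, which fits the hard stop. I'll back off and see whether the block holds.

Request:
move_arm --pt "-0.005 0 0 0 0 0 0.25" --pt "-0.012 0 0 0 0 0 0.25" --pt "-0.02 0 0 0 0 0 0.25" --pt "-0.035 0 0 0 0 0 0.25" --pt "-0.05 0 0 0 0 0 0.25" --pt "-0.05 0 0 0 0 0 0.25"

```text
time_s: 22.75
position: [0.5109, -0.1351, 0.0613]
tcp_rot: [[-0.208, 0.978, -0.001], [0.978, 0.208, 0.001], [0.001, -0.001, -1.0]]
force: [0.7, -0.1, 0.0]
opening: 0.252
grasp_force: 0.0
```

```bash
python3 st.py
```

```text
22.8 [ 0.51076055 -0.13487125  0.06131922] F lane -0.26775511331540686 -0.338692737595788 0.4774270834179753 (np.float64(-0.00014382514674071196), np.float64(0.04616752013232441))
lane mm [[-41.20000076293945, 155.5], [-41.20000076293945, 65.80000305175781], [38.29999923706055, 65.9000015258789], [38.29999923706055, 155.60000610351562]] c [ -1.5 110.7] size [79.5 89.7] ang 0.0
pusher 0.8 [278.1, 11.6] [0.001 0.161]
catch_left 0.72 [376.1, 133.8] [0.044 0.111]
catch_right 0.54 [356.3, 250.9] [0.039 0.055]
orange x 35.9 42.0 y 52.8 56.5 x at far/near y 35.9 42.0
orange x -42.9 -37.3 y 52.8 56.4 x at far/near y -37.3 -42.9
```

The block sprang back only 3 mm and is held with no robot force. Both orange tips now lean in behind it at x≈±36 mm, so it is latched. I'll retreat.

Request:
move_arm --pt "-0.04 0 0 0 0 0 0.25" --pt "-0.1 0 0 0 0 0 0.25" --pt "-0.17 0 0 0 0 0 0.25" --pt "-0.2 0 -0.08 0 0 0 0.25" --pt "-0.22 0 -0.2 0 0 0 0.25" --pt "-0.22 0 -0.33 0 0 0 0.25" --pt "-0.22 0 -0.45 0 0 0 0.25" --pt "-0.22 0 -0.45 0 0 0 0.25"

```text
time_s: 23.62
position: [0.5295, -0.2032, 0.204]
tcp_rot: [[-0.208, 0.978, 0.013], [0.978, 0.208, -0.008], [-0.011, 0.011, -1.0]]
force: [0.8, -0.6, -0.1]
opening: 0.249
grasp_force: 0.0
```

```bash
python3 - <<'E'
import st
from blk import *
c=cap('top'); blk(c)
for n in('tape_roll','petri_3','vial_g'): print(n,[(np.round(d['location']).tolist(),round(d['conf'],2)) for d in nets.find_in('top',n)[:3]])
E
```

```text
23.6667 [ 0.52784987 -0.20215222  0.20091193] F lane 0.35185475143204503 0.3665627565679263 0.0726647666878385 (np.float64(0.0025835534077903316), np.float64(-0.023196267919347924))
lane mm [[-41.099998474121094, 65.9000015258789], [38.20000076293945, 65.9000015258789], [38.20000076293945, 126.5999984741211], [-41.099998474121094, 126.69999694824219]] c [-1.5 96.3] size [60.8 79.3] ang 90.0
catch_left 0.72 [216.4, 117.0] [-0.043  0.043]
catch_right 0.61 [318.2, 107.4] [0.04  0.051]
orange x 33.8 52.8 y 29.3 65.3 x at far/near y 37.8 44.6
orange x -54.0 -34.8 y 28.6 65.3 x at far/near y -38.8 -47.6
lane mm [[6.199999809265137, 125.4000015258789], [7.0, 65.9000015258789], [39.099998474121094, 66.30000305175781], [38.400001525878906, 125.80000305175781]] c [22.7 95.8] size [32.2 59.6] ang 0.7
tape_roll [([355.0, 244.0], 0.63)]
petri_3 [([359.0, 180.0], 0.94)]
vial_g [([409.0, 238.0], 0.4)]
```

Both catches are symmetric behind the block, which is still in place. The tape roll and petri dish haven't moved.

```bash
python3 -c "
from rig import workorder; print(workorder.hand_in())"
```

```text
the job is handed in; nothing more can be done
None
```

I handed the job in with the block lying holes up and latched in the cradle: it stayed put once released, with both catches in behind it. The push peaked at about 13 N, and the bystanders I could check had not moved (the two vials I couldn't confirm); no verdict came back.

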